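# Lay the small dial gauge gently in its tray

## Robot

A 7-joint arm with a two-finger parallel gripper is mounted at the origin on a cart in front of the work surface, level with it; the furniture and walls round the work are solid. World frame = base frame: x ahead of the robot, y to its left, z up, the work surface at z = 0. Lengths are in m, angles in rad, forces in N, time in s.
With the tool pointing down it reaches from about 0.4 to 0.875 m from the base axis. Payload 6.5 kg.
Tool frame: the origin (TCP) lies on the centre line of the jaws, within the pads' length; the fingertips stand ahead of it and the grasp point (between the pads) lies 11 mm behind it (env.finger_overhang is the y of the fingertips in the tool frame, in m); y points along the fingers, x is the direction in which the jaws open and shut, and the axes are right-handed (so a half turn about y gives the same grasp; the last joint's range is limited). The gripper opens to 85 mm and grips with 20 to 120 N. Pads are 22 mm wide; open, the fingers measure 114 mm over their backs; the gripper's body (76 mm by 85 mm) begins 54 mm behind the grasp point. The pads swing forward as they close: fully open they stand 13 mm farther back than shut.
Start: joints at [1.048, 0.536, -0.004, 1.538, 0.003, 1.067, -0.071], TCP at [0.287, -0.583, 0.239] pointing down, gripper open.
Joint ranges: [-2.7, 2.7], [-0.37, 2.16], [-1.27, 1.26], [0.24, 2.4], [-1.31, 4.45], [0.19, 1.91], [-2.76, 2.76]. Speed limits (rad/s): [2.39, 2.39, 3.14, 3.14, 3.14, 3.14, 3.14].

## Interface

Orientations are given as a unit quaternion [x, y, z, w].
In Python, from rig import env, optics, close_job gives the robot as it stands. The module is installed in compiled form; this text tells all that it offers.
- The arm moves only by the tool carry_out, never from a script. Its argument "series" is one flat list of numbers, 7 for each row, row after row: the finger opening in mm, from 0 to 85.4, then the shift along the tool's x, y, z in mm, then the turn, a rotation vector about the tool's x, y, z in rad. A call has 1 to 5 rows; each row shifts and turns the commanded pose from where the row before left it, along the tool's axes as they then stand; what a row does not reach is not made up. A row lasts 1/12 s, in which the tool goes at most 41.7 mm and 7.16 degrees, less where a joint would pass 70% of its speed; a pose out of reach is approached as far as the arm can. A call with a gripper value outside its range is refused whole. The fingers move at their own pace and stop on an object; "newtons" is the grip in N (left out, the last holds). Time passes only in rows, so rows that do not move let the fingers close. It gives the time, the measured TCP pose, the force and the opening at its end, in the units of the state.
- env.state(): the state, without advancing time (a new reading comes with each control period).
- optics.capture(name): name is "scene" or "top" or "wrist"; returns the picture (480x640x3 uint8, red, green, blue); there is no depth.
- optics.get_calibration(name): a dict with "camera_matrix" (3x3 intrinsics, pixels), "k1" (the pictures are not rectified: a ray, as slopes to the right and down, at radius r is drawn at 1 + k1 r^2 times it, then the intrinsics apply), "rvec" (rotation vector, rad) and "tvec" (3), from world to camera coordinates, as OpenCV has them. Camera axes: x right, y down, z forward; pixel columns grow to the right and rows downward; lengths in m; the calibration is good to about 2 mm. A picture is of the moment at which its call begins: read the wrist's pose just before it. get_calibration takes no time and is no camera call; for the wrist camera it gives the pose at the moment of the call.
- close_job(): hands the job in, once; it reports no verdict.
The state is a dict: "clock": time; "joint_pos": joint angles; "joint_vel": joint speeds; "tau": joint torques, N m; "tcp_pos": TCP position; "tcp_rot": TCP orientation; "contact_force": force on the tool from outside, world axes, zero at the start; "moment": the same for the moment, N m; "width": finger opening in m.
Only numpy, scipy, OpenCV 4.12 (cv2) and the standard library are available. Lean on these libraries where they do the work, as an engineer would, in place of code of your own. Each camera call takes 0.05 s, during which the arm holds its last target.

## Task

Put the smaller of the two dial gauges into the wooden gauge tray: lying flat, face up, with the dial in the wide bay and its stem in the slot between the two blocks. It is a delicate instrument: grip it lightly, with no more than 45 N, and lower it until it rests, without dropping it or pressing it down. Leave the larger gauge where it lies.

Things in the scene. Friction and masses are not known exactly. Their poses are not given: they have to be found in the camera images.
- gauge_small_center (a point): Middle, half-way up, of the smaller dial gauge's round steel case, 42 mm across, 24 mm thick, lying on its back, white face up, about 130 g. A thin stem sticks out level from one side of the rim. Its x axis points away from the stem (stem along -x), z out of the face. Grip it across the rim, at right angles to the stem.
- gauge_small_tip (a point): Free end of the smaller gauge's stem (8 mm, then 5 mm thick), 63 mm from the body's middle, 12 mm over its underside. The gauge is spoilt by a grip of more than 45 N (each finger's force), by a push or knock of more than 40 N against the tray, or by a free fall of more than about 10 mm.
- gauge_big_center (a point): The larger dial gauge, to be left alone: same form, 62 mm across, 27 mm thick, its stem's end 75 mm from the centre. This point is the middle of its round body, half-way up. Axes as for the smaller gauge.
- tray: Fixed wooden gauge tray, 134 mm along its x, 144 mm along its y; rim 18 mm above the bench, 7 mm thick; floor 5 mm above the bench. Origin: the middle of its underside. Its x axis points from the stem slot to the bay, z up. On its -x side stand two wooden blocks, 50 x 50 mm, tops level with the rim, with the stem slot between them.
- bay_center (a point): Where the middle of the dial belongs, on the tray's floor (5 mm above the bench). The bay is an empty well, 70 mm along the tray's x and 130 mm along its y, this point 35 mm from its +x wall and midway in y: room for the fingers on both sides of the dial along y. Axes as the tray's.
- slot_middle (a point): Middle of the slot for the stem, on the tray's floor, 60 mm from bay_center towards the tray's -x. The slot is 30 mm wide (along y), 50 mm long and 13 mm deep.

How it is judged:
At the end, for the whole second after the job is handed in: The smaller gauge lies flat on the tray's floor (within 4 mm in height, 6 degrees), face up, released and at rest, its dial within 18 mm of the bay's middle and its stem in the slot (the stem's end within 25 mm of the slot's middle, on that side); the larger gauge is within 20 mm of where it lay (horizontal distance between gauge_small_center and bay_center below 0.018 m and z of each of gauge_small_center, gauge_small_tip in the frame of bay_center below 0.016 m and horizontal distance between gauge_small_tip and slot_middle below 0.025 m and angle between gauge_small_center's own z axis and vertical below 0.1 rad and linear speed of gauge_small below 0.01 m/s and distance of gauge_big_center from where it was at the start of the episode below 0.02 m); the robot touches nothing.
It fails at once if the small gauge is gripped harder than 45 N (contact force between the fingers and gauge_small above 90 N).
It fails at once if the small gauge is knocked against or pressed onto the tray with more than 40 N (contact force between gauge_small and tray above 40 N).
It fails at once if the small gauge is dropped: it moves faster than 0.5 m/s while no finger holds it (a fall of more than about 12 mm) (contact force between the fingers and gauge_small below 0.5 N and linear speed of gauge_small above 0.5 m/s).
It fails at once if the small gauge is dropped: it moves faster than 0.5 m/s while no finger holds it (a fall of more than about 12 mm) (contact force between the fingers and gauge_small below 0.5 N and linear speed of gauge_small above 0.5 m/s).
It also fails if it takes over 37 s, if anything falls off the work surface, if the arm or the gripper's body presses on something with over 40 N, if the wrist force passes 120 N, or if a joint passes its speed limit or range.

## Working session

There is one attempt and no reset: what is moved stays moved. The work goes in short steps, Python scripts to look and compute and a tool call to move; the robot and the scene stay as the last step left them, time stands still between calls to the robot, and variables do not carry over. Pictures are saved under pics/ and viewed, and the job is handed in when it is done.

Besides the shell and the picture viewer there is one more tool, called after ">>>" as a command line: name --argument value ..., lists and objects as JSON in quotes. carry_out: Moves the arm, as the interface text tells. Its arguments: {"type":"object","properties":{"series":{"type":"array","items":{"type":"number"}},"newtons":{"type":"number"}},"required":["series"]}

```bash
mkdir -p pics; ls; python3 - <<'E'
from rig import env, optics
import cv2, numpy as np
s=env.state(); print(s['clock'],s['tcp_pos'],s['tcp_rot'],s['width'],env.finger_overhang)
for n in ['scene','top','wrist']:
    c=optics.get_calibration(n); print(n,c)
    im=optics.capture(n); cv2.imwrite(f'pics/{n}0.png',im[:,:,::-1])
E
```

```text
pics
0.0 [ 0.28638118 -0.58280324  0.23839417] [-0.59994025  0.37436454 -0.37323647  0.6005143 ] 0.08509157873577908 0.008
scene {'camera_matrix': array([[479.12603429,   0.        , 313.09563156],
       [  0.        , 479.12603429, 231.97237901],
       [  0.        ,   0.        ,   1.        ]]), 'k1': -0.048785928238616244, 'rvec': array([ 2.07584299, -0.97890799,  0.44997366]), 'tvec': array([-0.37565621,  0.25602631,  0.60756882])}
top {'camera_matrix': array([[497.41870308,   0.        , 314.66732552],
       [  0.        , 497.41870308, 245.95792305],
       [  0.        ,   0.        ,   1.        ]]), 'k1': -0.10672341754550294, 'rvec': array([ 2.14329966, -2.19381376,  0.16274365]), 'tvec': array([-0.05870796,  0.51130638,  0.9264667 ])}
wrist {'camera_matrix': array([[409.38149257,   0.        , 316.29951743],
       [  0.        , 409.38149257, 240.11268854],
       [  0.        ,   0.        ,   1.        ]]), 'k1': 0.028832625681172935, 'rvec': array([-2.43378982,  1.51322629,  0.24209946]), 'tvec': array([-0.64923689, -0.040849  ,  0.38083649])}
```

View pics/scene0.png

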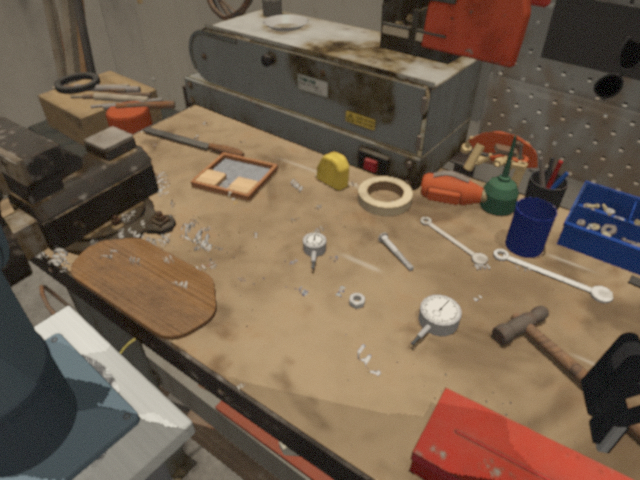

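View pics/top0.png

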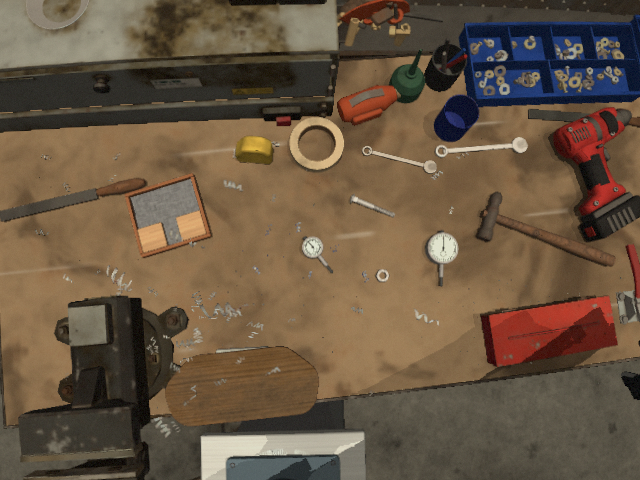

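View pics/wrist0.png

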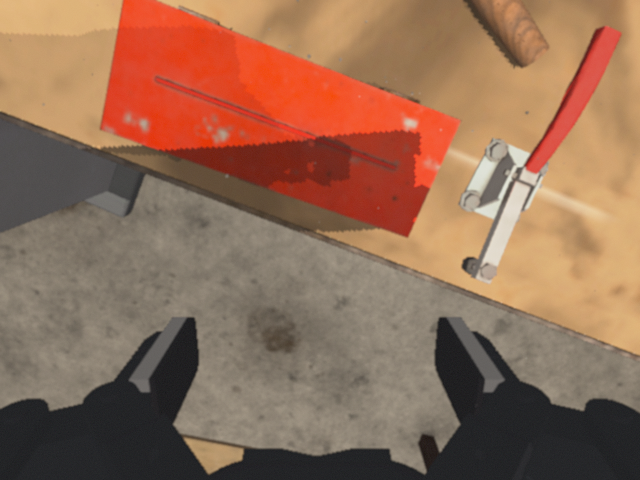

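The top view shows the small gauge at about (313,246) with its stem tip at about (331,272), and the big one at (442,248). The tray is centred near (170,215), with its blocks on the lower side at (150,238) and (189,228) and the slot between them. Next I'll measure more precisely.

```bash
cat > h.py <<'E'
import numpy as np, cv2
from scipy.spatial.transform import Rotation as R
from rig import env, optics
def ray(c,uv):
    K=c['camera_matrix'];k=c['k1']
    d=np.array([(uv[0]-K[0,2])/K[0,0],(uv[1]-K[1,2])/K[1,1]])
    u=cv2.undistortPoints(np.array([[uv]],float),K,np.array([k,0,0,0.]))[0,0]
    M=R.from_rotvec(c['rvec']).as_matrix(); t=c['tvec']
    return -M.T@t, M.T@np.array([u[0],u[1],1.])
def onz(c,uv,z):
    o,d=ray(c,uv); return o+d*(z-o[2])/d[2]
def proj(c,p):
    p=np.atleast_2d(np.array(p,float))
    return cv2.projectPoints(p,c['rvec'],c['tvec'],c['camera_matrix'],np.array([c['k1'],0,0,0.]))[0][:,0]
E
python3 - <<'E'
from h import *
t=cv2.imread('pics/top0.png'); s=cv2.imread('pics/scene0.png')
a=cv2.resize(t[165:265,120:220],(400,400),interpolation=cv2.INTER_CUBIC)
b=cv2.resize(t[225:285,290:350],(400,400),interpolation=cv2.INTER_CUBIC)
cv2.imwrite('pics/crops.png',np.hstack([a,b]))
a=cv2.resize(s[140:205,185:285],(400,260),interpolation=cv2.INTER_CUBIC)
b=cv2.resize(s[222:287,280:345],(260,260),interpolation=cv2.INTER_CUBIC)
cv2.imwrite('pics/crops2.png',np.hstack([a,b]))
E
```

```text
(no output)
```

View pics/crops.png

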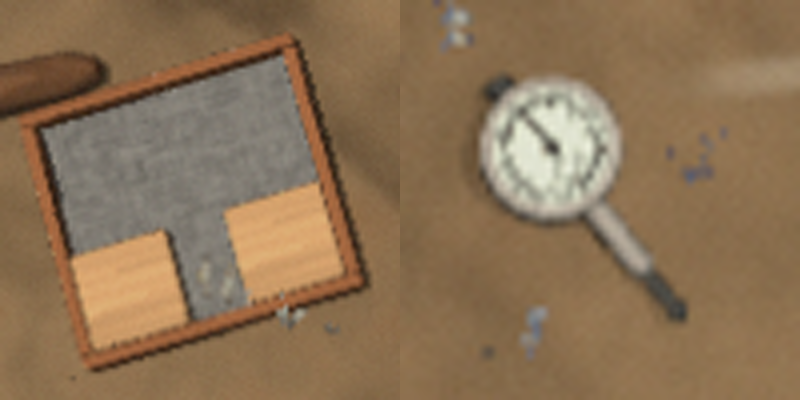

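View pics/crops2.png

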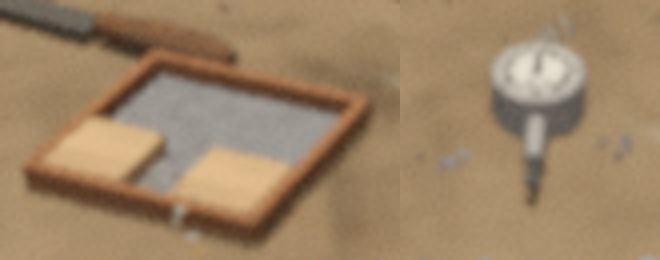

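```bash
python3 - <<'E'
from h import *
c=optics.get_calibration('top'); cs=optics.get_calibration('scene')
f=lambda x,y,s,o:((x+.5)/s-.5+o[0],(y+.5)/s-.5+o[1])
g=onz(c,f(151,147,6.667,(290,225)),.024); tip=onz(c,f(283,316,6.667,(290,225)),.012)
print('gauge',g,tip,np.linalg.norm((g-tip)[:2]))
# ellipse fit of the face by mask
t=cv2.imread('pics/top0.png'); hsv=cv2.cvtColor(t,cv2.COLOR_BGR2HSV)
for nm,(x0,x1,y0,y1),z in [('small',(290,350,225,285),.024),('big',(415,470,220,290),.027)]:
    m=np.zeros(t.shape[:2],np.uint8); m[y0:y1,x0:x1]=((hsv[y0:y1,x0:x1,1]<70)&(hsv[y0:y1,x0:x1,2]>130))*255
    cn=max(cv2.findContours(m,cv2.RETR_EXTERNAL,cv2.CHAIN_APPROX_NONE)[0],key=cv2.contourArea)
    m2=cv2.morphologyEx(cv2.drawContours(m*0,[cn],-1,255,-1),cv2.MORPH_OPEN,cv2.getStructuringElement(cv2.MORPH_ELLIPSE,(9,9)))
    cn=max(cv2.findContours(m2,cv2.RETR_EXTERNAL,cv2.CHAIN_APPROX_NONE)[0],key=cv2.contourArea)
    e=cv2.fitEllipse(cn); print(nm,e,onz(c,e[0],z))
px=[(24,122),(297,37),(367,282),(92,368)]
P=np.array([onz(c,f(x,y,4,(120,165)),.018) for x,y in px]); print(P)
ctr=P.mean(0)
ax=((P[0]+P[1])-(P[2]+P[3]))[:2]/2; print('len x',np.linalg.norm(ax),'len y',np.linalg.norm((P[0]+P[3]-P[1]-P[2])[:2]/2))
ay=((P[0]+P[3])-(P[1]+P[2]))[:2]/2
yaw=np.arctan2(ax[1],ax[0]); yaw2=np.arctan2(ay[1],ay[0])-np.pi/2; print('tray',ctr,yaw,yaw2)
# scene check
pxs=[(158,48),(370,100),(248,242),(26,170)]
for x,y in pxs: print('scene',onz(cs,f(x,y,4,(185,140)),.018))
print('scene gauge',onz(cs,f(539-400,72,4,(280,222)),.024),onz(cs,f(533-400,200,4,(280,222)),.012))
E
```

```text
gauge [ 0.50968417 -0.0660478   0.024     ] [ 0.46027714 -0.10389689  0.012     ] 0.062238311342942755
small ((312.1916809082031, 246.80455017089844), (20.018579483032227, 20.389379501342773), 86.99153900146484) [ 0.50933152 -0.06597664  0.024     ]
big ((442.7278137207031, 247.57083129882812), (29.141918182373047, 30.179697036743164), 137.88978576660156) [ 0.5018304  -0.32234663  0.027     ]
[[0.62229732 0.30451844 0.018     ]
 [0.66217078 0.1670234  0.018     ]
 [0.53748032 0.13123205 0.018     ]
 [0.49790622 0.26714691 0.018     ]]
len x 0.12980218426085935 len y 0.1423594814261523
tray [0.57996366 0.2174802  0.018     ] 0.2856952213112397 0.28279270874874407
scene [0.62851561 0.3066103  0.018     ]
scene [0.66348678 0.16882225 0.018     ]
scene [0.52443206 0.12285926 0.018     ]
scene [0.49610197 0.26420816 0.018     ]
scene gauge [ 0.50992954 -0.06729975  0.024     ] [ 0.45434913 -0.1099865   0.012     ]
```

```bash
cat >> h.py <<'E'
def st():
    s=env.state(); M=R.from_quat(s['tcp_rot']).as_matrix()
    print('clk %.2f tcp %s w %.4f F %s'%(s['clock'],np.round(s['tcp_pos'],4),s['width'],np.round(s['contact_force'],1)))
    print(' tool x yaw deg %.2f  ydir %s oh %.4f'%(np.degrees(np.arctan2(M[1,0],M[0,0])),np.round(M[:,1],4),env.finger_overhang),'j',np.round(s['joint_pos'],3))
    return s,M
def delta(target,yawdeg=None):
    s,M=st(); d=M.T@(np.array(target)-s['tcp_pos'])*1000
    print(' shift mm',np.round(d,1))
    if yawdeg is not None:
        x=np.r_[np.cos(np.radians(yawdeg)),np.sin(np.radians(yawdeg)),0]; y=np.r_[0,0,-1.]
        T=np.column_stack([x,y,np.cross(x,y)])
        rv=R.from_matrix(M.T@T).as_rotvec(); print(' rotvec',np.round(rv,4),'deg',np.degrees(np.linalg.norm(rv)))
E
python3 - <<'E'
from h import *
delta([.509,-.066,.15],127.4); delta([.509,-.066,.15],-52.6)
E
```

```text
clk 0.15 tcp [ 0.2865 -0.5829  0.2386] w 0.0860 F [ 0.5  0.4 -0.2]
 tool x yaw deg -63.82  ydir [-7.0e-04  1.2e-03 -1.0e+00] oh 0.0080 j [ 1.048  0.537 -0.004  1.539  0.003  1.067 -0.071]
 shift mm [-365.6   89.   427.7]
 rotvec [ 2.0000e-03  2.9457e+00 -0.0000e+00] deg 168.77715463850365
clk 0.15 tcp [ 0.2865 -0.5829  0.2386] w 0.0860 F [ 0.5  0.4 -0.2]
 tool x yaw deg -63.82  ydir [-7.0e-04  1.2e-03 -1.0e+00] oh 0.0080 j [ 1.048  0.537 -0.004  1.539  0.003  1.067 -0.071]
 shift mm [-365.6   89.   427.7]
 rotvec [-0.     -0.1959 -0.0014] deg 11.223121498257115
```

>>> carry_out --series '[85, -20, 0, 23, 0, 0, 0, 85, -20, 0, 23, 0, 0, 0, 85, -20, 0, 23, 0, 0, 0, 85, -20, 0, 23, 0, 0, 0, 85, -20, 0, 23, 0, 0, 0]' --newtons 25

```text
clock: 0.57
tcp_pos: [0.346, -0.4413, 0.239]
tcp_rot: [-0.6, 0.374, -0.374, 0.6]
contact_force: [0.8, -0.6, -0.3]
width: 0.0851
```

>>> carry_out --series '[85, -20, 0, 23, 0, 0, 0, 85, -20, 0, 23, 0, 0, 0, 85, -20, 0, 23, 0, 0, 0, 85, -20, 0, 23, 0, 0, 0, 85, -20, 0, 23, 0, 0, 0]'

```text
clock: 0.98
tcp_pos: [0.4051, -0.3009, 0.2392]
tcp_rot: [0.6, -0.374, 0.374, -0.6]
contact_force: [0.6, -0.1, -0.2]
width: 0.0852
```

>>> carry_out --series '[85, -20, 0, 23, 0, 0, 0, 85, -20, 0, 23, 0, 0, 0, 85, -20, 0, 23, 0, 0, 0, 85, -20, 0, 23, 0, 0, 0, 85, 0, 0, 0, 0, -0.1, 0]'

```text
clock: 1.4
tcp_pos: [0.4547, -0.1833, 0.2394]
tcp_rot: [-0.618, 0.341, -0.341, 0.62]
contact_force: [-0.2, 0.6, 0.2]
width: 0.0849
```

>>> carry_out --series '[85, 0, 0, 0, 0, -0.096, 0, 85, 0, 0, 0, 0, 0, 0]'

```text
clock: 1.57
tcp_pos: [0.4522, -0.1894, 0.2391]
tcp_rot: [-0.635, 0.312, -0.312, 0.635]
contact_force: [0.8, 0.3, 1.0]
width: 0.0851
```

```bash
python3 - <<'E'
from h import *
delta([.509,-.066,.15],-52.6)
c=optics.get_calibration('wrist'); im=optics.capture('wrist'); cv2.imwrite('pics/w1.png',im[:,:,::-1]); np.save('w1.npy',c,allow_pickle=True)
print(onz(c,(320,240),0)); print(proj(c,[[.509,-.066,.024],[.46,-.104,.012]]))
E
```

```text
clk 1.57 tcp [ 0.4522 -0.1894  0.2391] w 0.0851 F [0.8 0.3 1. ]
 tool x yaw deg -52.33  ydir [-4.e-04  2.e-04 -1.e+00] oh 0.0080 j [ 0.486  0.276 -0.214  1.942  0.072  0.932 -0.676]
 shift mm [-62.9  89.1 120.4]
 rotvec [ 0.0002  0.0048 -0.0004] deg 0.27481605209930804
[ 0.42132705 -0.2179781   0.        ]
[[235.26112131  50.84550159]
 [242.71553878 132.69833517]]
```

View pics/w1.png

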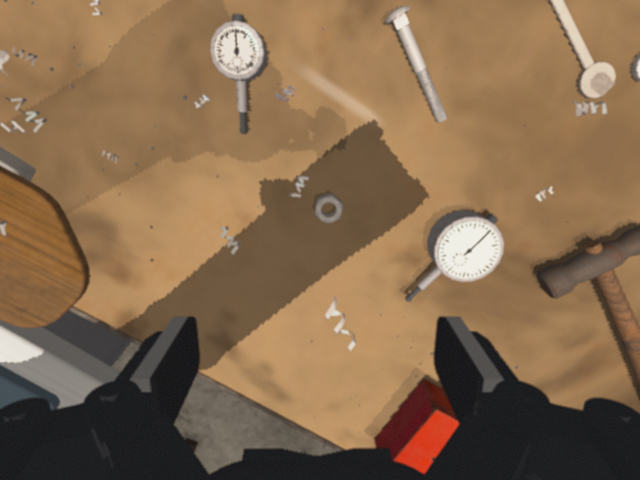

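The wrist view shows the small gauge at (238,50) with its tip at (243,132), close to the projected (235,51) and (243,133). I'll move closer and refine.

>>> carry_out --series '[85, -16, 15, 20, 0, 0, 0, 85, -16, 15, 20, 0, 0, 0, 85, -16, 15, 20, 0, 0, 0, 85, -15, 15, 20, 0, 0, 0, 85, 0, 0, 0, 0, 0, 0]'

```text
clock: 2.03
tcp_pos: [0.4769, -0.0862, 0.177]
tcp_rot: [-0.634, 0.314, -0.311, 0.635]
contact_force: [-1.2, 0.3, -0.2]
width: 0.0848
```

```bash
python3 - <<'E'
from h import *
delta([.509,-.066,.15],-52.6)
c=optics.get_calibration('wrist'); im=optics.capture('wrist'); cv2.imwrite('pics/w2.png',im[:,:,::-1]); np.save('w2.npy',c,allow_pickle=True)
print(proj(c,[[.509,-.066,.024],[.46,-.104,.012]]))
E
```

```text
clk 2.03 tcp [ 0.4769 -0.0862  0.177 ] w 0.0848 F [-1.2  0.3 -0.2]
 tool x yaw deg -52.46  ydir [-0.0032  0.0033 -1.    ] oh 0.0080 j [ 0.301  0.36  -0.257  2.007  0.122  0.792 -0.941]
 shift mm [ 3.7 26.9 37.8]
 rotvec [ 0.0006  0.0025 -0.0046] deg 0.30014922957653156
[[322.01126156 169.6939591 ]
 [321.78991615 247.79424882]]
```

View pics/w2.png

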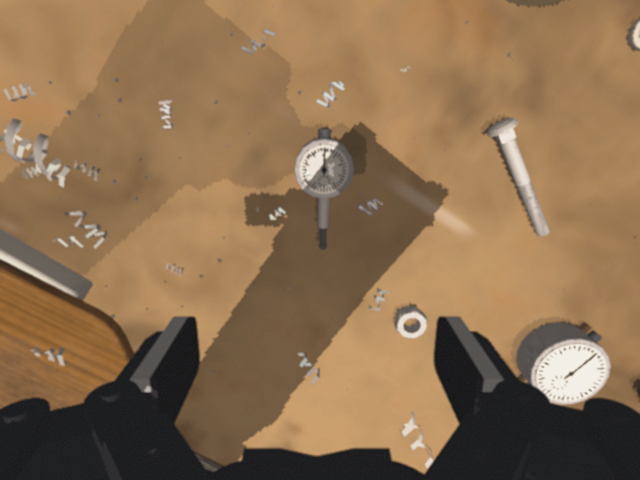

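The gauge face is now at (323.5,167), with its tip at (322,247).

```bash
python3 - <<'E'
from h import *
for n in ['w1','w2']:
    c=np.load(n+'.npy',allow_pickle=True).item(); M=R.from_rotvec(c['rvec']).as_matrix()
    print('cam pos',-M.T@c['tvec'],'look',M[2])
    f,t={'w1':((237.5,50),(243.5,131)),'w2':((323.5,167.5),(322.3,246.5))}[n]
    g=onz(c,f,.024);p=onz(c,t,.012); print(n,g,p,np.linalg.norm((g-p)[:2]),np.degrees(np.arctan2(*(g-p)[1::-1])))
im=cv2.imread('pics/w2.png'); cv2.imwrite('pics/w2c.png',cv2.resize(im[125:260,270:380],None,fx=4,fy=4,interpolation=cv2.INTER_CUBIC))
E
```

```text
cam pos [ 0.51540499 -0.14100964  0.37420777] look [-0.24485693 -0.18864236 -0.95103057]
w1 [ 0.51056251 -0.0670359   0.024     ] [ 0.46156772 -0.10373546  0.012     ] 0.0612155776952858 36.83505451240478
cam pos [ 0.54058414 -0.03839145  0.31202639] look [-0.24793252 -0.1851525  -0.95091956]
w2 [ 0.51083876 -0.06588816  0.024     ] [ 0.4610792 -0.1036618  0.012    ] 0.062472878885197335 37.20297775815742
```

View pics/w2c.png

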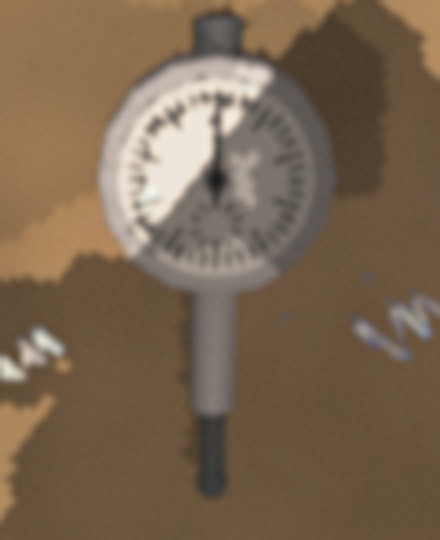

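```bash
python3 - <<'E'
from h import *
delta([.5107,-.066,.06],-52.8)
E
```

```text
clk 2.08 tcp [ 0.4769 -0.0889  0.178 ] w 0.0848 F [ 0.1 -1.4  0.7]
 tool x yaw deg -52.54  ydir [-0.0026  0.0015 -1.    ] oh 0.0080 j [ 0.304  0.359 -0.254  2.006  0.122  0.794 -0.938]
 shift mm [  2.7 117.9  40.9]
 rotvec [ 0.0012  0.0046 -0.0028] deg 0.3153934702986635
```

>>> carry_out --series '[85, 0, 20, 10, 0, 0, 0, 85, 1, 20, 10, 0, 0, 0, 85, 1, 25, 10, 0, 0.005, 0, 85, 1, 25, 11, 0, 0, -0.003, 85, 0, 0, 0, 0, 0, 0]'

```text
clock: 2.5
tcp_pos: [0.5107, -0.0687, 0.086]
tcp_rot: [0.634, -0.316, 0.315, -0.632]
contact_force: [-0.7, -0.0, -0.7]
width: 0.0848
```

>>> carry_out --series '[85, 0, 28, 0, 0, 0, 0, 85, 0, 0, 0, 0, 0, 0, 85, 0, 0, 0, 0, 0, 0]'

```text
clock: 2.75
tcp_pos: [0.5109, -0.0702, 0.0616]
tcp_rot: [0.634, -0.315, 0.316, -0.632]
contact_force: [0.1, -0.1, -0.3]
width: 0.085
```

```bash
python3 - <<'E'
from h import *
delta([.5107,-.066,.016],-52.8)
c=optics.get_calibration('wrist'); im=optics.capture('wrist'); cv2.imwrite('pics/w3.png',im[:,:,::-1]); np.save('w3.npy',c,allow_pickle=True)
print(proj(c,[[.5107,-.066,.024],[.46,-.104,.012]]))
delta([.5107,-.066,.016],-52.8)
E
```

```text
clk 2.75 tcp [ 0.5109 -0.0702  0.0616] w 0.0850 F [ 0.1 -0.1 -0.3]
 tool x yaw deg -53.02  ydir [-4.e-04 -3.e-03 -1.e+00] oh 0.0080 j [ 0.205  0.595 -0.199  1.992  0.212  0.574 -1.065]
 shift mm [-3.6 45.6  2.5]
 rotvec [ 0.0022 -0.0038  0.0022] deg 0.27998699259687476
[[307.89297589 283.62923946]
 [308.62047701 383.4451154 ]]
clk 2.80 tcp [ 0.5119 -0.0701  0.0625] w 0.0851 F [-0.1 -1.3  1. ]
 tool x yaw deg -53.00  ydir [ 0.0018 -0.0031 -1.    ] oh 0.0080 j [ 0.205  0.594 -0.2    1.991  0.212  0.574 -1.065]
 shift mm [-4.1 46.5  1.5]
 rotvec [ 0.0004 -0.0034  0.0035] deg 0.2837022868624514
```

View pics/w3.png

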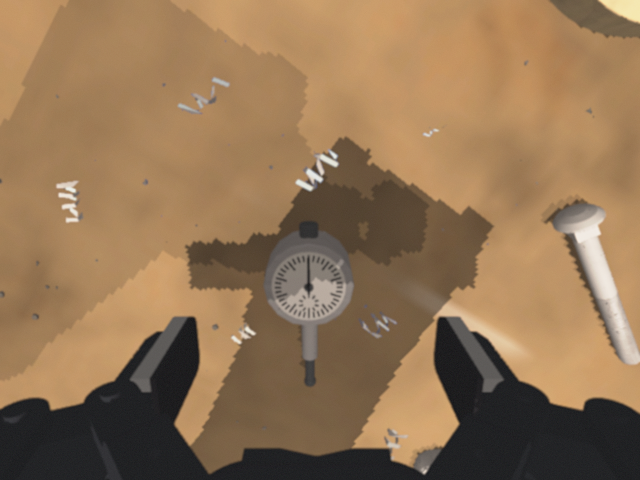

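The face centre is at (309,286) against a predicted (308,284), so the estimate holds. Descending.

>>> carry_out --series '[85, -4, 12, 2, 0, 0, 0, 85, 0, 12, 0, 0, 0, 0, 85, 0, 11, 0, 0, 0, 0, 85, 0, 10, 0, 0, 0, 0, 52, 0, 0, 0, 0, 0, 0]'

```text
clock: 3.22
tcp_pos: [0.5099, -0.065, 0.0147]
tcp_rot: [0.634, -0.315, 0.315, -0.632]
contact_force: [-0.3, -0.2, 0.1]
width: 0.075
```

>>> carry_out --series '[52, 0, 0, 0, 0, 0, 0, 52, 0, 0, 0, 0, 0, 0, 52, 0, 0, 0, 0, 0, 0]'

```text
clock: 3.47
tcp_pos: [0.5116, -0.0648, 0.0167]
tcp_rot: [0.634, -0.314, 0.316, -0.633]
contact_force: [-0.5, -0.1, 0.4]
width: 0.052
```

```bash
python3 - <<'E'
from h import *
delta([.5107,-.066,.013],-52.8)
c=optics.get_calibration('wrist'); im=optics.capture('wrist'); cv2.imwrite('pics/w4.png',im[:,:,::-1]); np.save('w4.npy',c,allow_pickle=True)
s=optics.capture('scene'); cv2.imwrite('pics/s4.png',cv2.resize(s[180:300,250:390,::-1],None,fx=5,fy=5,interpolation=cv2.INTER_CUBIC))
print(proj(c,[[.5107,-.066,.024],[.46,-.104,.012]]))
E
```

```text
clk 3.47 tcp [ 0.5116 -0.0648  0.0167] w 0.0520 F [-0.5 -0.1  0.4]
 tool x yaw deg -52.89  ydir [ 0.0025 -0.0025 -1.    ] oh 0.0080 j [ 0.173  0.678 -0.172  2.     0.239  0.481 -1.097]
 shift mm [ 0.4  3.7 -1.4]
 rotvec [-0.0005 -0.0016  0.0035] deg 0.22012571821932606
[[316.68254947 345.24180542]
 [315.70223981 458.96966403]]
```

View pics/w4.png

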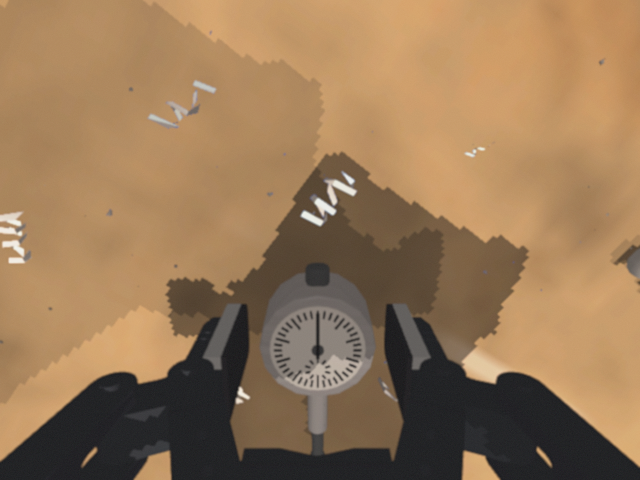

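View pics/s4.png

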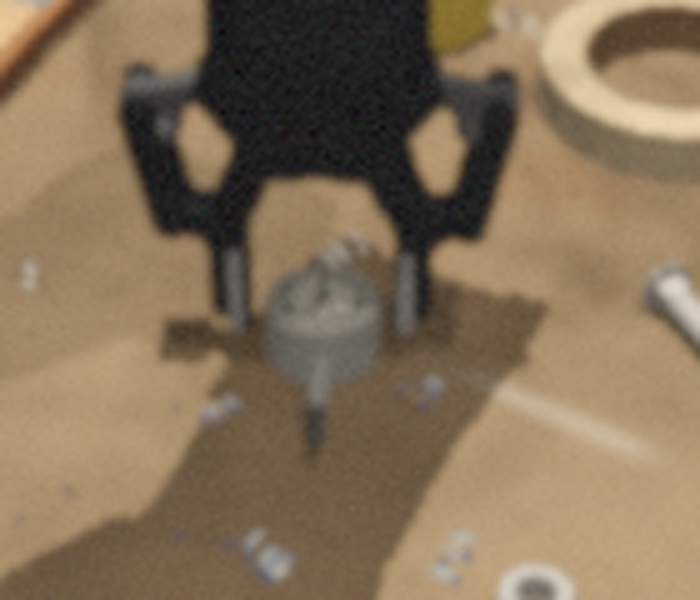

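```bash
python3 - <<'E'
from h import *
cs=optics.get_calibration('scene'); c=np.load('w4.npy',allow_pickle=True).item()
s,M=st(); p=np.array([.5107,-.0655,0])
for z in [.004,.008,.012,.016,.02,.024]:
    out=[]
    for dz in (-.011,.011):
        for sx in (-1,1):
            q=p+M[:,0]*sx*.026+M[:,2]*dz; q[2]=z
            out.append((proj(cs,q)[0]-[250,180])*5+2); out.append(proj(c,q)[0])
    print(z,np.round(np.array(out).ravel()).astype(int))
E
```

```text
clk 3.57 tcp [ 0.5116 -0.0648  0.0167] w 0.0519 F [ 0.1 -1.5  0. ]
 tool x yaw deg -52.89  ydir [ 0.0026 -0.0025 -1.    ] oh 0.0080 j [ 0.173  0.678 -0.172  2.     0.239  0.481 -1.098]
0.004 [249 357 252 341 393 361 379 341 253 318 250 292 394 321 381 292]
0.008 [248 349 251 347 393 352 380 346 253 310 248 297 394 313 383 297]
0.012 [248 341 249 352 393 344 382 352 252 301 246 301 394 304 384 301]
0.016 [248 332 248 358 393 335 383 358 252 293 245 306 394 296 386 306]
0.02 [247 324 246 365 393 327 385 364 252 284 243 312 394 288 388 311]
0.024 [247 315 244 371 393 318 387 371 251 276 241 317 394 279 390 317]
```

The fingertips stand at about z = 15.5 mm in both views, at a TCP height of 16.7 mm. I can go 9 to 10 mm lower and then close.

>>> carry_out --series '[52, 0, 4, 0, 0, 0, 0, 52, 0, 3, 0, 0, 0, 0, 52, 0, 2.5, 0, 0, 0, 0, 52, 0, 0, 0, 0, 0, 0, 52, 0, 0, 0, 0, 0, 0]' --newtons 22

```text
clock: 3.98
tcp_pos: [0.5109, -0.0647, 0.0065]
tcp_rot: [0.634, -0.314, 0.316, -0.633]
contact_force: [-0.3, 0.4, 0.5]
width: 0.0518
```

>>> carry_out --series '[48, 0, 0, 0, 0, 0, 0, 45, 0, 0, 0, 0, 0, 0, 43, 0, 0, 0, 0, 0, 0, 41, 0, 0, 0, 0, 0, 0, 38, 0, 0, 0, 0, 0, 0]'

```text
clock: 4.4
tcp_pos: [0.5114, -0.0648, 0.0071]
tcp_rot: [0.634, -0.314, 0.316, -0.633]
contact_force: [-0.7, -0.5, 2.9]
width: 0.0415
```

>>> carry_out --series '[36, 0, 0, 0, 0, 0, 0, 36, 0, 0, 0, 0, 0, 0, 36, 0, 0, 0, 0, 0, 0]'

```text
clock: 4.65
tcp_pos: [0.5114, -0.0648, 0.0071]
tcp_rot: [0.634, -0.314, 0.316, -0.633]
contact_force: [-0.8, 0.3, 5.7]
width: 0.0415
```

```bash
python3 - <<'E'
from h import *
st()
c=optics.get_calibration('wrist'); im=optics.capture('wrist'); cv2.imwrite('pics/w5.png',im[:,:,::-1]); np.save('w5.npy',c,allow_pickle=True)
E
```

```text
clk 4.65 tcp [ 0.5114 -0.0648  0.0071] w 0.0415 F [-0.8  0.3  5.7]
 tool x yaw deg -52.89  ydir [ 0.0022 -0.0026 -1.    ] oh 0.0080 j [ 0.168  0.696 -0.165  2.     0.244  0.462 -1.102]
```

View pics/w5.png

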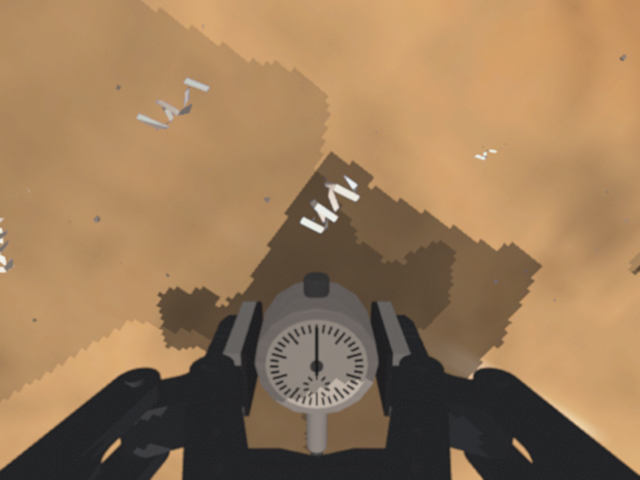

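It's gripped at a width of 41.5 mm, with the dial centred at (317,366). Lifting gently, then checking.

>>> carry_out --series '[36, 0, -3, 0, 0, 0, 0, 36, 0, -8, 0, 0, 0, 0, 36, 0, -15, 0, 0, 0, 0, 36, 0, -22, 0, 0, 0, 0, 36, 0, -22, 0, 0, 0, 0]'

```text
clock: 5.12
tcp_pos: [0.5103, -0.0644, 0.0775]
tcp_rot: [0.634, -0.314, 0.315, -0.633]
contact_force: [0.7, -0.0, -1.7]
width: 0.0413
```

>>> carry_out --series '[36, 0, -15, 0, 0, 0, 0, 36, 0, 0, 0, 0, 0, 0, 36, 0, 0, 0, 0, 0, 0]'

```text
clock: 5.37
tcp_pos: [0.5115, -0.0646, 0.0925]
tcp_rot: [0.633, -0.313, 0.316, -0.633]
contact_force: [-1.0, 1.5, -1.3]
width: 0.0415
```

```bash
python3 - <<'E'
from h import *
c=optics.get_calibration('wrist'); im=optics.capture('wrist'); cv2.imwrite('pics/w6.png',im[:,:,::-1])
s=optics.capture('scene'); cv2.imwrite('pics/s6.png',s[:,:,::-1])
delta([.604,.2245,.09],-73.7)
E
```

```text
clk 5.47 tcp [ 0.5103 -0.0645  0.0911] w 0.0414 F [ 0.5  0.1 -1.2]
 tool x yaw deg -52.88  ydir [ 4.0e-04 -2.3e-03 -1.0e+00] oh 0.0080 j [ 0.21   0.542 -0.218  1.987  0.194  0.632 -1.058]
 shift mm [-173.8    0.5  249.1]
 rotvec [0.0007 0.3634 0.0023] deg 20.824043826735643
```

View pics/w6.png

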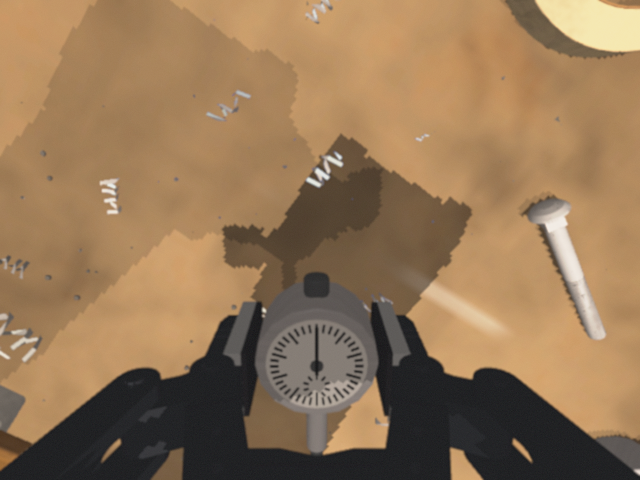

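View pics/s6.png

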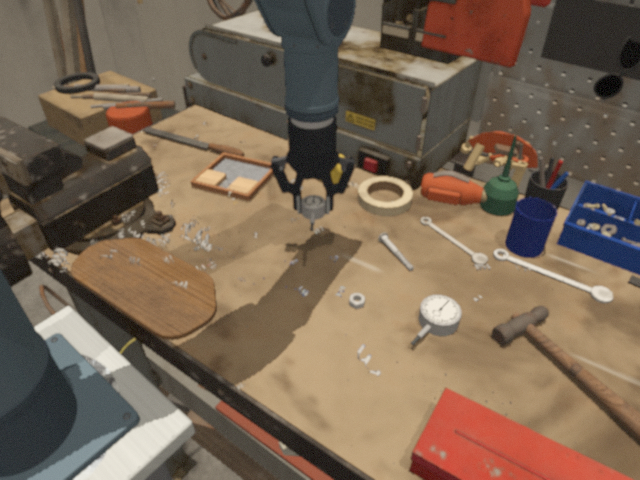

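The gauge is held steady and level. Carrying it to the tray.

>>> carry_out --series '[36, -8, 0, 11, 0, 0, 0, 36, -14, 0, 20, 0, 0, 0, 36, -18, 0, 26, 0, 0, 0, 36, -18, 0, 26, 0, 0, 0, 36, -18, 0, 26, 0, 0, 0]'

```text
clock: 5.88
tcp_pos: [0.5514, 0.0629, 0.0902]
tcp_rot: [0.634, -0.315, 0.315, -0.632]
contact_force: [1.0, 0.1, -1.4]
width: 0.0412
```

>>> carry_out --series '[36, -18, 0, 26, 0, 0, 0, 36, -18, 0, 26, 0, 0, 0, 36, -18, 0, 26, 0, 0, 0, 36, -16, 0, 23, 0, 0, 0, 36, -8, 0, 11, 0, 0, 0]'

```text
clock: 6.3
tcp_pos: [0.5937, 0.1966, 0.09]
tcp_rot: [-0.634, 0.313, -0.314, 0.634]
contact_force: [-0.2, 1.1, -0.1]
width: 0.0416
```

>>> carry_out --series '[36, 0, 0, 0, 0, 0.05, 0, 36, 0, 0, 0, 0, 0.1, 0, 36, 0, 0, 0, 0, 0.1, 0, 36, 0, 0, 0, 0, 0.1, 0, 36, 0, 0, 0, 0, 0.013, 0]'

```text
clock: 6.72
tcp_pos: [0.5935, 0.1905, 0.0901]
tcp_rot: [0.566, -0.424, 0.426, -0.564]
contact_force: [-0.1, -0.1, -1.2]
width: 0.0411
```

>>> carry_out --series '[36, 0, 0, 0, 0, 0, 0, 36, 0, 0, 0, 0, 0, 0]'

```text
clock: 6.88
tcp_pos: [0.5939, 0.191, 0.0907]
tcp_rot: [0.567, -0.422, 0.424, -0.566]
contact_force: [0.5, 0.6, -1.4]
width: 0.0413
```

```bash
python3 - <<'E'
from h import *
delta([.604,.2245,.06],-73.7)
c=optics.get_calibration('wrist'); im=optics.capture('wrist'); cv2.imwrite('pics/w7.png',im[:,:,::-1]); np.save('w7.npy',c,allow_pickle=True)
t=optics.capture('top'); cv2.imwrite('pics/t7.png',t[:,:,::-1])
a=.284; X=np.r_[np.cos(a),np.sin(a),0];Y=np.r_[-np.sin(a),np.cos(a),0]; o=np.r_[.58,.2175,.018]
print(proj(c,[o+X*sx*.067+Y*sy*.072 for sx,sy in ((1,1),(1,-1),(-1,-1),(-1,1))]))
E
```

```text
clk 6.88 tcp [0.5939 0.191  0.0907] w 0.0413 F [ 0.5  0.6 -1.4]
 tool x yaw deg -73.54  ydir [ 8.0e-04 -3.2e-03 -1.0e+00] oh 0.0080 j [-0.3    0.68  -0.121  1.702  0.114  0.768 -1.759]
 shift mm [-29.3  30.6  19.2]
 rotvec [0.0002 0.0028 0.0033] deg 0.24653458822064148
[[109.88480973 144.7573258 ]
 [402.14803605 146.53645545]
 [386.73950792 376.0850972 ]
 [143.99635798 376.20048216]]
```

View pics/w7.png

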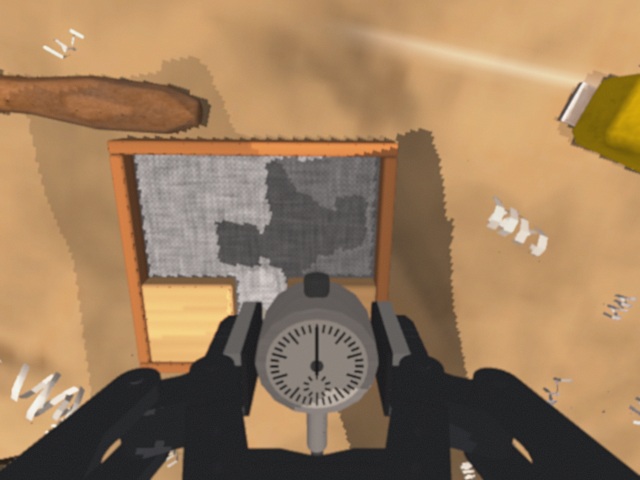

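View pics/t7.png

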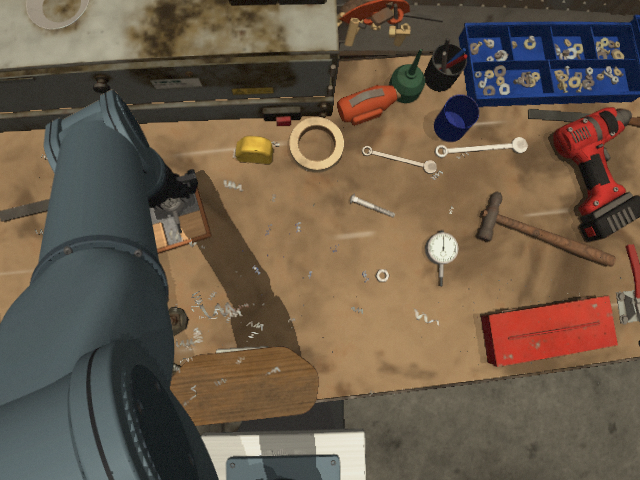

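The tray's far rim corners are at (109,142) and (397,142), and the left rear corner is near (144,372). That is within 5 px of prediction, and I'll refine from it.

```bash
python3 - <<'E'
from h import *
c=np.load('w7.npy',allow_pickle=True).item()
im=cv2.imread('pics/w7.png'); cv2.imwrite('pics/w7c.png',cv2.resize(im[125:385,95:415],None,fx=2.4,fy=2.2,interpolation=cv2.INTER_CUBIC))
TL,TR,BL=[onz(c,p,.018) for p in ((109,142.5),(397,142.5),(144,372))]
print(TL,TR,BL)
y=(TL-TR)[:2]; print(np.linalg.norm(y),np.degrees(np.arctan2(y[1],y[0]))-90, np.linalg.norm(TL-BL))
mid=(TL+TR)/2; a=np.arctan2(y[1],y[0])-np.pi/2; X=np.r_[np.cos(a),np.sin(a),0]
print('bay',mid-X*.042,'origin',mid-X*.067)
# inner floor corners at z=.005: bay walls
for p in ((134,156),(383,156),(147,278),(379,278)): print(onz(c,p,.018))
E
```

```text
[0.62510233 0.30593874 0.018     ] [0.66560451 0.17027506 0.018     ] [0.49839206 0.26832497 0.018     ]
0.14158057703751079 16.622913955550032 0.13217521118659076
bay [0.60510867 0.22609189 0.018     ] origin [0.58115347 0.2189401  0.018     ]
[0.62209801 0.29337927 0.018     ]
[0.6574618 0.1747118 0.018    ]
[0.55854409 0.27665982 0.018     ]
[0.59442173 0.15480072 0.018     ]
```

View pics/w7c.png

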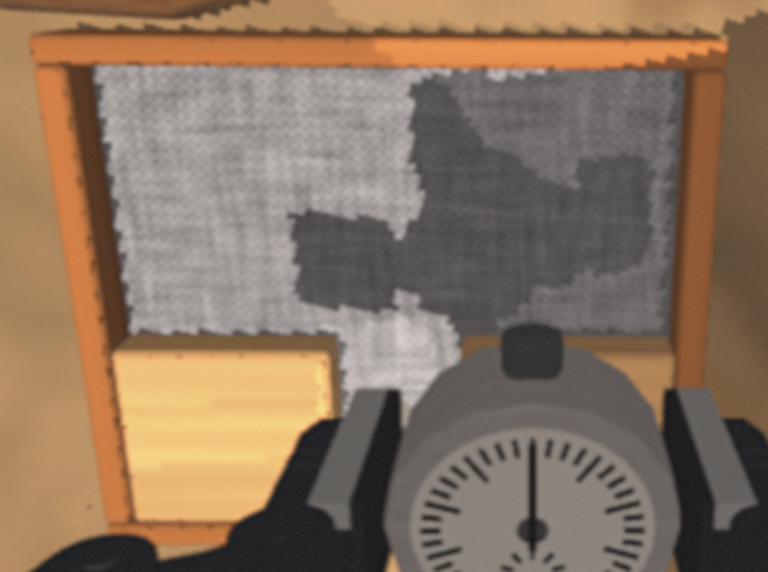

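```bash
python3 - <<'E'
from h import *
delta([.6025,.225,.045],-73.5)
E
```

```text
clk 6.98 tcp [0.5941 0.1913 0.091 ] w 0.0412 F [ 0.3  0.4 -1.3]
 tool x yaw deg -73.59  ydir [ 0.0012 -0.0027 -1.    ] oh 0.0080 j [-0.299  0.679 -0.121  1.701  0.113  0.768 -1.76 ]
 shift mm [-30.1  45.9  17.5]
 rotvec [-0.0004 -0.0016  0.0029] deg 0.19098912661579856
```

>>> carry_out --series '[36, -10, 0, 6, 0, 0, 0, 36, -10, 0, 6, 0, 0, 0.003, 36, -10, 10, 5.5, 0, 0, 0, 36, 0, 18, 0, 0, 0, 0, 36, 0, 16, 0, 0, 0, 0]'

```text
clock: 7.4
tcp_pos: [0.6029, 0.2287, 0.0464]
tcp_rot: [-0.565, 0.423, -0.423, 0.568]
contact_force: [-0.1, -0.1, -1.2]
width: 0.0414
```

>>> carry_out --series '[36, 0, 0, 0, 0, 0, 0, 36, 0, 0, 0, 0, 0, 0, 36, 0, 0, 0, 0, 0, 0]'

```text
clock: 7.65
tcp_pos: [0.6031, 0.2263, 0.0476]
tcp_rot: [-0.565, 0.424, -0.424, 0.567]
contact_force: [0.8, 0.7, -1.3]
width: 0.0412
```

```bash
python3 - <<'E'
from h import *
delta([.6025,.225,.014],-73.5)
c=optics.get_calibration('wrist'); im=optics.capture('wrist'); cv2.imwrite('pics/w8.png',im[:,:,::-1]); np.save('w8.npy',c,allow_pickle=True)
a=np.radians(16.5); X=np.r_[np.cos(a),np.sin(a),0];Y=np.r_[-np.sin(a),np.cos(a),0]; o=np.r_[.5807,.2182,.018]
print(proj(c,[o+X*sx*.067+Y*sy*.072 for sx,sy in ((1,1),(1,-1),(-1,-1),(-1,1))]))
E
```

```text
clk 7.65 tcp [0.6031 0.2263 0.0476] w 0.0412 F [ 0.8  0.7 -1.3]
 tool x yaw deg -73.64  ydir [ 0.0016  0.001  -1.    ] oh 0.0080 j [-0.35   0.769 -0.114  1.656  0.12   0.722 -1.807]
 shift mm [ 1.1 33.6 -1. ]
 rotvec [-0.0018 -0.0025 -0.0005] deg 0.17822973244367224
[[142.85596809 200.63735644]
 [495.67258642 200.20379673]
 [461.57668443 460.44437973]
 [176.51278328 460.50108485]]
```

View pics/w8.png

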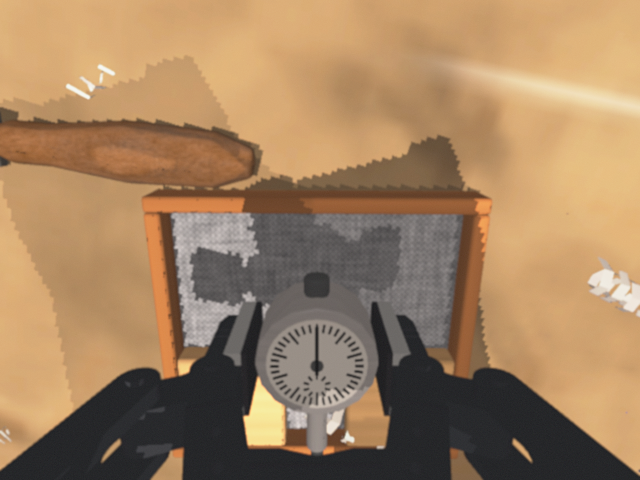

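The stem, at column 317, is centred over the slot (columns 285–345), and the tray corners match to 4 px. Lowering.

>>> carry_out --series '[36, 0, 6, 0, 0, 0, 0, 36, 0, 7, 0, 0, 0, 0, 36, 0, 7, 0, 0, 0, 0, 36, 0, 5, 0, 0, 0, 0, 36, 0, 3, 0, 0, 0, 0]'

```text
clock: 8.12
tcp_pos: [0.6021, 0.2251, 0.0181]
tcp_rot: [0.566, -0.424, 0.424, -0.566]
contact_force: [-0.4, -0.5, -0.1]
width: 0.0412
```

>>> carry_out --series '[36, 0, 0, 0, 0, 0, 0, 36, 0, 0, 0, 0, 0, 0, 36, 0, 0, 0, 0, 0, 0]'

```text
clock: 8.37
tcp_pos: [0.603, 0.2255, 0.0195]
tcp_rot: [-0.565, 0.424, -0.424, 0.566]
contact_force: [-0.3, 0.0, -1.6]
width: 0.0411
```

```bash
python3 - <<'E'
from h import *
delta([.6025,.225,.014],-73.5)
optics.capture('scene'); st()
E
```

```text
clk 8.37 tcp [0.603  0.2255 0.0195] w 0.0411 F [-0.3  0.  -1.6]
 tool x yaw deg -73.68  ydir [ 1.3e-03  6.0e-04 -1.0e+00] oh 0.0080 j [-0.353  0.811 -0.108  1.658  0.126  0.677 -1.811]
 shift mm [ 0.3  5.5 -0.6]
 rotvec [-0.0014 -0.0032 -0.0003] deg 0.20267830617303206
clk 8.42 tcp [0.603  0.2255 0.0196] w 0.0414 F [-0.8 -0.6 -1.7]
 tool x yaw deg -73.68  ydir [ 1.5e-03  7.0e-04 -1.0e+00] oh 0.0080 j [-0.353  0.811 -0.109  1.658  0.126  0.677 -1.811]
```

Still free. I'll go down in small steps until the force changes.

>>> carry_out --series '[36, 0, 2, 0, 0, 0, 0, 36, 0, 2, 0, 0, 0, 0, 36, 0, 1, 0, 0, 0, 0, 36, 0, 0, 0, 0, 0, 0, 36, 0, 0, 0, 0, 0, 0]'

```text
clock: 8.83
tcp_pos: [0.6027, 0.2254, 0.0141]
tcp_rot: [-0.566, 0.424, -0.424, 0.566]
contact_force: [-0.2, 0.2, -0.7]
width: 0.0413
```

>>> carry_out --series '[36, 0, 0.7, 0, 0, 0, 0, 36, 0, 0, 0, 0, 0, 0, 36, 0, 0, 0, 0, 0, 0]'

```text
clock: 9.08
tcp_pos: [0.6028, 0.2254, 0.0136]
tcp_rot: [-0.566, 0.424, -0.424, 0.566]
contact_force: [0.1, -0.3, -0.7]
width: 0.041
```

>>> carry_out --series '[36, 0, 0.5, 0, 0, 0, 0, 36, 0, 0, 0, 0, 0, 0, 36, 0, 0, 0, 0, 0, 0]'

```text
clock: 9.33
tcp_pos: [0.6028, 0.2254, 0.0131]
tcp_rot: [-0.566, 0.424, -0.424, 0.566]
contact_force: [0.1, 0.2, -1.4]
width: 0.0413
```

>>> carry_out --series '[36, 0, 0.5, 0, 0, 0, 0, 36, 0, 0, 0, 0, 0, 0, 36, 0, 0, 0, 0, 0, 0]'

```text
clock: 9.58
tcp_pos: [0.6028, 0.2254, 0.0125]
tcp_rot: [-0.566, 0.424, -0.424, 0.566]
contact_force: [0.5, 0.3, -0.2]
width: 0.0418
```

>>> carry_out --series '[36, 0, 0.4, 0, 0, 0, 0, 36, 0, 0, 0, 0, 0, 0, 36, 0, 0, 0, 0, 0, 0]'

```text
clock: 9.83
tcp_pos: [0.6028, 0.2254, 0.0123]
tcp_rot: [-0.566, 0.424, -0.424, 0.566]
contact_force: [0.7, -0.2, 0.7]
width: 0.0415
```

>>> carry_out --series '[36, 0, 0.4, 0, 0, 0, 0, 36, 0, 0, 0, 0, 0, 0, 36, 0, 0, 0, 0, 0, 0]'

```text
clock: 10.08
tcp_pos: [0.6028, 0.2254, 0.0122]
tcp_rot: [-0.566, 0.424, -0.424, 0.566]
contact_force: [-1.0, -0.5, 5.3]
width: 0.0414
```

Contact: 5 N upward, with the height stalled at 12.2 mm as expected. Releasing slowly.

>>> carry_out --series '[42, 0, 0, 0, 0, 0, 0, 44, 0, 0, 0, 0, 0, 0, 46, 0, 0, 0, 0, 0, 0, 50, 0, 0, 0, 0, 0, 0, 58, 0, 0, 0, 0, 0, 0]'

```text
clock: 10.5
tcp_pos: [0.6027, 0.2254, 0.0116]
tcp_rot: [-0.566, 0.424, -0.424, 0.566]
contact_force: [0.8, 0.0, 0.4]
width: 0.0581
```

>>> carry_out --series '[62, 0, 0, 0, 0, 0, 0, 62, 0, 0, 0, 0, 0, 0, 62, 0, 0, 0, 0, 0, 0]'

```text
clock: 10.75
tcp_pos: [0.6028, 0.2254, 0.0117]
tcp_rot: [-0.566, 0.424, -0.424, 0.566]
contact_force: [-0.1, 0.4, -0.0]
width: 0.0622
```

```bash
python3 - <<'E'
from h import *
st()
c=optics.get_calibration('wrist'); im=optics.capture('wrist'); cv2.imwrite('pics/w9.png',im[:,:,::-1])
E
```

```text
clk 10.75 tcp [0.6028 0.2254 0.0117] w 0.0622 F [-0.1  0.4 -0. ]
 tool x yaw deg -73.68  ydir [ 9.e-04  5.e-04 -1.e+00] oh 0.0080 j [-0.354  0.823 -0.107  1.658  0.127  0.666 -1.813]
```

View pics/w9.png

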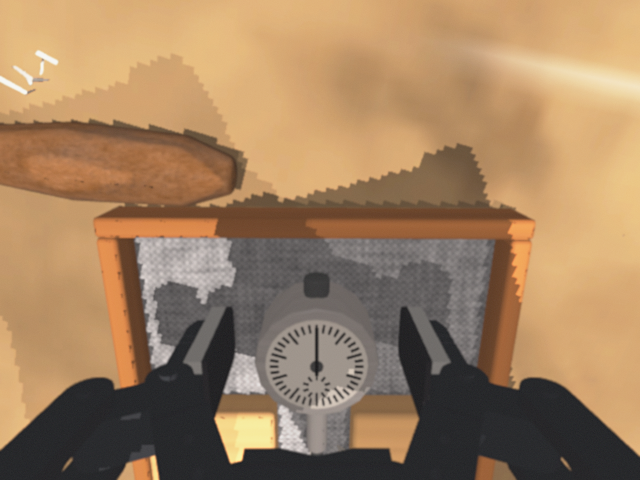

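The dial at (317,366) hasn't moved. The fingers are clear on both sides, and the stem lies in the slot. Retreating straight up.

>>> carry_out --series '[62, 0, -8, 0, 0, 0, 0, 62, 0, -15, 0, 0, 0, 0, 62, 0, -25, 0, 0, 0, 0, 62, 0, -30, 0, 0, 0, 0, 62, 0, -30, 0, 0, 0, 0]'

```text
clock: 11.22
tcp_pos: [0.6026, 0.2253, 0.1222]
tcp_rot: [-0.565, 0.424, -0.424, 0.566]
contact_force: [0.5, 0.4, 0.3]
width: 0.0619
```

>>> carry_out --series '[62, 0, -30, 0, 0, 0, 0, 62, 0, -20, -20, 0, 0, 0, 62, 0, 0, -30, 0, 0, 0, 62, 0, 0, -30, 0, 0, 0, 62, 0, 0, 0, 0, 0, 0]'

```text
clock: 11.63
tcp_pos: [0.5204, 0.2011, 0.1707]
tcp_rot: [0.567, -0.424, 0.423, -0.565]
contact_force: [-0.1, -0.6, -0.1]
width: 0.0621
```

```bash
python3 - <<'E'
from h import *
st()
c=optics.get_calibration('wrist'); im=optics.capture('wrist'); cv2.imwrite('pics/w10.png',im[:,:,::-1]); np.save('w10.npy',c,allow_pickle=True)
s=optics.capture('scene'); cv2.imwrite('pics/s10.png',s[:,:,::-1])
t=optics.capture('top'); cv2.imwrite('pics/t10.png',t[:,:,::-1])
E
```

```text
clk 11.63 tcp [0.5204 0.2011 0.1707] w 0.0621 F [-0.1 -0.6 -0.1]
 tool x yaw deg -73.63  ydir [-0.0031 -0.0016 -1.    ] oh 0.0080 j [-0.337  0.473 -0.145  1.835  0.089  0.843 -1.811]
```

View pics/w10.png

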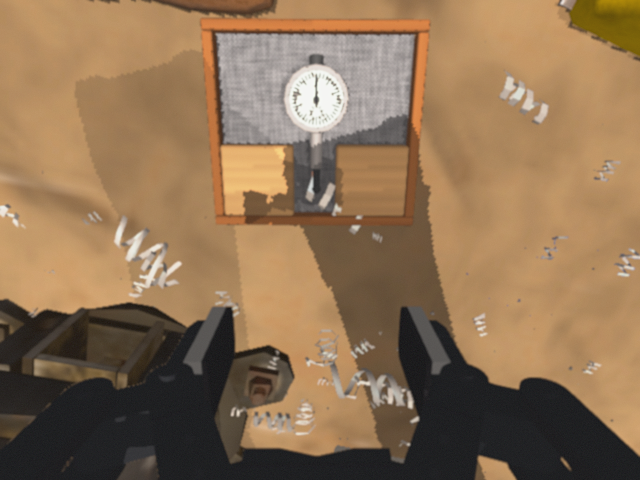

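View pics/s10.png

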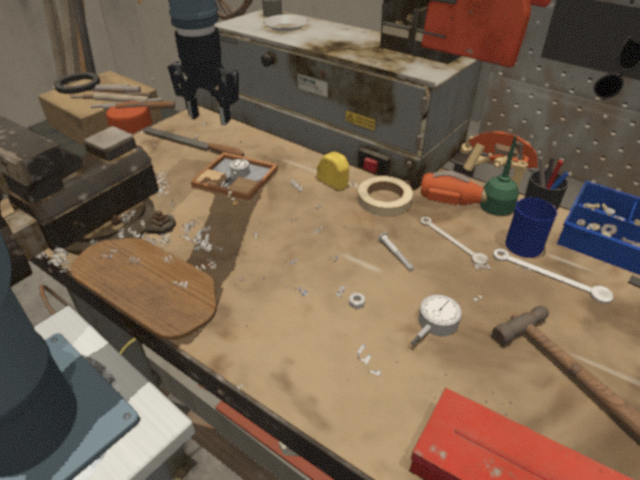

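The dial is at (316,99) in the bay, and its stem runs down the slot to about (317,194). The big gauge hasn't moved. A final numeric check:

```bash
python3 - <<'E'
from h import *
c=np.load('w10.npy',allow_pickle=True).item()
TL,TR,BR,BL=[onz(c,p,.018) for p in ((202,20),(429,22),(412,222),(217,222))]
o=(TL+TR+BR+BL)/4; X=(TL+TR-BL-BR)[:2]; X/=np.linalg.norm(X); Y=np.r_[-X[1],X[0]]
g=onz(c,(316,98.5),.029); t=onz(c,(317,193),.017)
for n,p,q in (('dial-bay',g,o[:2]+.025*X),('tip-slot',t,o[:2]-.035*X)):
    d=p[:2]-q; print(n,d@X,d@Y)
print('tip-dial',np.linalg.norm((g-t)[:2]))
ct=optics.get_calibration('top'); im=cv2.imread('pics/t10.png'); im0=cv2.imread('pics/top0.png')
print('big diff',cv2.absdiff(im[220:290,415:470],im0[220:290,415:470]).mean())
st()
E
```

```text
dial-bay -0.005316887957020584 -0.0005422724428596335
tip-slot -0.008679885652876553 -0.0016578632599710316
tip-dial 0.0633728176734811
big diff 6.017748917748918
clk 11.78 tcp [0.5267 0.2031 0.1712] w 0.0622 F [ 1.3  0.2 -0.2]
 tool x yaw deg -73.68  ydir [ 0.0033  0.0013 -1.    ] oh 0.0080 j [-0.337  0.479 -0.144  1.824  0.089  0.841 -1.811]
```

```bash
python3 - <<'E'
from h import *
from rig import close_job
for n in('top0','t10'):
    t=cv2.imread(f'pics/{n}.png'); h=cv2.cvtColor(t,cv2.COLOR_BGR2HSV)[220:290,415:470]
    m=((h[...,1]<70)&(h[...,2]>130)).astype(np.uint8); M=cv2.moments(m,True); print(n,M['m10']/M['m00']+415,M['m01']/M['m00']+220)
print(close_job())
E
```

```text
top0 442.6815203145478 248.66317169069464
t10 442.6353092783505 248.75386597938143
the job is handed in; nothing more can be done
None
```

The small gauge is in the tray, lying face up with its dial in the bay and its stem in the slot, and I've handed the job in at about 11.8 s on the clock. I gripped it across the rim at 22 N. I lowered it in steps of 0.4–2 mm until the wrist force read about 5 N upward, then opened slowly and lifted the gripper away.

- **Position:** in the last wrist picture the dial is about 5 mm from the bay's middle and the stem's end about 9 mm from the slot's middle, both towards the slot side. I aimed about 3 mm that way to keep the knob at the back of the gauge clear of the wall. These figures agree with the other views to a few millimetres.
- **Resting height:** I did not measure this separately with a camera. The arm stopped at 12.2 mm, which is the 7.1 mm grasp height plus the 5 mm tray floor.
- **Large gauge:** it did not move; its position in the top view shifted by less than 0.1 pixel.
- **Robot:** the gripper was clear of everything at hand-in. No check failed.

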